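# Lay the tall parcel down on the counter scale

## Robot

A 6-joint arm with a two-finger parallel gripper is mounted at the origin on the work surface. World frame = base frame: x ahead of the robot, y to its left, z up, the work surface at z = 0. Lengths are in mm, angles in rad, forces in N, time in s.
With the tool pointing down it reaches from about 350 to 775 mm from the base axis. Payload 7.3 kg.
Tool frame: the origin (TCP) lies midway between the tips of the shut fingers; the grasp point (between the pads) lies 19 mm behind it; z points along the fingers, y is the line along which they close (so a half turn about z gives the same grasp; the last joint's range is limited). The gripper opens to 92 mm and grips with 3 to 60 N. Pads are 19 mm wide; open, the fingers measure 130 mm over their backs; the gripper's body (75 mm by 190 mm) begins 47 mm behind the grasp point.
Start: joints at [-1.487, 0.342, 1.524, -0, 1.275, -0.146], TCP at [119.607, -511.213, 226.741] pointing down, gripper open.
Joint ranges: [-2.53, 2.53], [-0.77, 2.02], [0.04, 2.7], [-1, 4.14], [0.28, 2.66], [-3.11, 3.11]. Speed limits (rad/s): [2.57, 2.57, 3.14, 3.14, 3.14, 3.14].

## Interface

Orientations are given as [roll, pitch, yaw] about the fixed x, y, z axes, in that order (R = Rz(yaw) Ry(pitch) Rx(roll)).
In Python, from plant import * gives the robot as it stands.
- The arm moves only by the tool step_arm, never from a script. Its argument "deltas" is one flat list of numbers, 5 for each row, row after row: the shift along the world's x, y, z in mm, then the turn about the world's z in degrees, then the finger opening in mm, from 0 to 91.8. In form: [tx, ty, tz, turn, gripper, tx, ty, tz, turn, gripper, ...]. A call has exactly 10 rows; each row shifts and turns the commanded pose from where the row before left it; what a row does not reach is not made up. A row lasts 1/8 s, in which the tool goes at most 62.5 mm and 10.7 degrees, less where a joint would pass 70% of its speed; a pose out of reach is approached as far as the arm can. A call is refused whole if a number of a shift passes 62.5 or a number of a turn 10.7, either way. A call with a gripper value outside its range is refused whole. The fingers move at their own pace and stop on an object; the grip force is fixed at half the most. Time passes only in rows, so rows that do not move let the fingers close, or fill a call up. It gives the time, the measured TCP pose, the force, the opening and the grip force at its end, in the units of the state.
- get_obs(): the state, without advancing time (a new reading comes with each control period).
- capture(name): name is "side" or "top" or "wrist"; returns the picture (480x640x3 uint8, red, green, blue); there is no depth.
- camera_params(name): a dict with "mtx" (3x3 intrinsics, pixels), "rvec" (rotation vector, rad) and "tvec" (3), from world to camera coordinates, as OpenCV has them. Camera axes: x right, y down, z forward; pixel columns grow to the right and rows downward; lengths in mm; the calibration is good to about 2 mm. The wrist camera is an equidistant fisheye: a pixel r from the principal point sees the ray r / f radians off the axis. A picture is of the moment at which its call begins: read the wrist's pose just before it. camera_params takes no time and is no camera call; for the wrist camera it gives the pose at the moment of the call.
- close_job(): hands the job in; it is judged then, once.
The state is a dict: "time": time; "joint_positions": joint angles; "dq": joint speeds; "tau": joint torques, N m; "tool_pos": TCP position; "tcp_rot": TCP orientation; "contact_force": force on the tool from outside, world axes, zero at the start; "moment": the same for the moment, N m; "grip_width": finger opening in mm; "finger_force": force on a finger pad.
Only numpy, scipy, OpenCV 4.12 (cv2) and the standard library are available. Lean on these libraries where they do the work, as an engineer would, in place of code of your own. Each camera call takes 0.05 s, during which the arm holds its last target. There are 200 camera calls.

## Task

The two equal cartons of an order must be weighed lying side by side on the parcel scale, but one is still standing on end: push it over so that it falls flat along its mat, towards the scale's upright stop plate, and then push it along the mat until its far end sits flush against the plate, like its mate. Only push with the fingers, without ramming: do not pinch or lift the carton, and leave the carton that already lies there and everything else on the scale and counter where it is.

Things in the scene. Friction and masses are not known exactly. Their poses are not given: they have to be found in the camera images.
- carton: the tall plain rigid carton standing on end on a mat of the scale: 50 deep (its x) x 75 wide (y) x 150 mm tall (z), 0.21 to 0.42 kg, slides at 2 to 8 N. Origin: centre of the end it stands on. Its +x points within 0.15 rad of the way it is to fall, to the stop plate. Its axis starts 205 to 225 mm short of the plate: tipped over its far lower edge, its top end comes down about 30 to 50 mm short
- carton_top (a point): centre of the carton's top end (150 mm along carton z from its origin), the end that is to rest against the stop plate
- carton_mid (a point): centre of the carton
- scale: fixed, rigid parcel scale: aluminium platform 320 (x) x 280 mm (y), its top 50 mm above the counter; origin at counter level under the platform's centre, +x points away from the robot to the stop plate. The steel stop plate crosses the whole far side and rises 50 mm above the platform; a grey console 90 mm high stands behind it
- stop (a point): middle of the foot of the stop plate's near face, at platform level (150 mm from the scale's centre along its x); axes as the scale's
- mat_a: the thin black rubber mat (290 x 95 mm, flush on the platform, along scale x) on which the tall carton stands; origin at its centre, axes as the scale's. It is the left or the right of the two mats, whose centre lines lie 120 mm apart. The carton stands within 6 mm of its centre line
- mat_b: the other, equal mat, with the carton already lying and the small tin; origin at its centre, axes as the scale's
- flat_carton: equal cardboard carton already lying on mat_b with its far end about 2 mm from the stop plate: 150 (x) x 75 (y) x 50 mm high; origin at the centre of its underside. To be left where it is
- tin: small closed steel tin standing on the near end of mat_b, 40 mm across, 35 mm high; origin at the centre of its underside. To be left alone
- bearing: steel bearing ring on the counter beside the scale, 62 mm across, 18 mm high; origin at the centre of its underside. To be left alone
- short_carton: short cardboard carton standing on the counter beside the scale, 60 x 70 x 90 mm high; origin at the centre of its underside. To be left alone
- oil: black bottle on the counter, 60 mm across, 160 mm high; origin at the centre of its underside. To be left alone
- jar: white jar on the counter, 64 mm across, 80 mm high; origin at the centre of its underside. To be left alone
- tape: roll of tape lying flat on the counter, 90 mm across, 48 mm high; origin at the centre of its underside. To be left alone
- driver: screwdriver lying on the counter at the right; origin under its middle. To be left alone
Mind the look-alikes: they are no part of the job. What is shaped like the carton but blue or purple is not meant.

How it is judged:
By the outcome, as a careful person would: the job done as asked, in the order asked, and still so for the second after the job is handed in, with the robot touching nothing.
It also fails if it takes over 40 s, if anything falls off the work surface, if the arm or the gripper's body presses on something with over 40 N, if the wrist force passes 120 N, or if a joint passes its speed limit or range.

## Working session

There is one attempt and no reset: what is moved stays moved. The work goes in short steps, Python scripts to look and compute and a tool call to move; the robot and the scene stay as the last step left them, time stands still between calls to the robot, and variables do not carry over. Pictures are saved under pics/ and viewed, at most 10 in all, crops included, and the job is handed in when it is done.

Besides the shell and the picture viewer there is one more tool, called by a JSON object that holds its "op" and its "data", one argument or row to a line. step_arm: Moves the arm, as the interface text tells. Its arguments: {"type":"object","properties":{"deltas":{"type":"array","items":{"type":"number"}}},"required":["deltas"]}

```bash
mkdir -p pics; ls; python3 - <<'E'
from plant import *
import cv2
for n in ("side","top"):
    im=capture(n); cv2.imwrite(f"pics/{n}0.png",im[:,:,::-1]); p=camera_params(n); print(n,p)
o=get_obs(); print(o)
E
```

```text
pics
side {'mtx': array([[464.01315281,   0.        , 316.99088696],
       [  0.        , 464.01315281, 238.39623277],
       [  0.        ,   0.        ,   1.        ]]), 'rvec': array([ 0.17328319, -2.85537685,  1.18940167]), 'tvec': array([ 548.83607364,  148.12070005, 1209.2224135 ])}
top {'mtx': array([[509.51578822,   0.        , 320.63546176],
       [  0.        , 509.51578822, 228.26287692],
       [  0.        ,   0.        ,   1.        ]]), 'rvec': array([ 2.17425317, -2.14721483,  0.0971495 ]), 'tvec': array([  29.35001005,  539.82780896, 1699.88080452])}
{'time': 0.1, 'joint_positions': array([-1.48702125e+00,  3.42683351e-01,  1.52491071e+00, -3.00747090e-05,
        1.27540447e+00, -1.46014974e-01]), 'dq': array([-0.00029934, -0.00272618, -0.00113366, -0.00175553,  0.00023244,
        0.00069007]), 'tau': array([ 1.41722463e-03, -4.32007205e+01, -2.44691616e+01,  7.18729338e-02,
        5.26969868e-02, -5.77255628e-05]), 'tool_pos': array([ 119.55535398, -510.83515795,  226.10249811]), 'tcp_rot': array([-3.14019755e+00, -1.76096297e-04,  2.29798707e-01]), 'contact_force': array([-0.71004683,  0.59642571,  0.19833462]), 'moment': array([-0.05431642,  0.03731661, -0.01658966]), 'finger_force': 0.0, 'grip_width': 92.01068248479592}
```

View pics/side0.png

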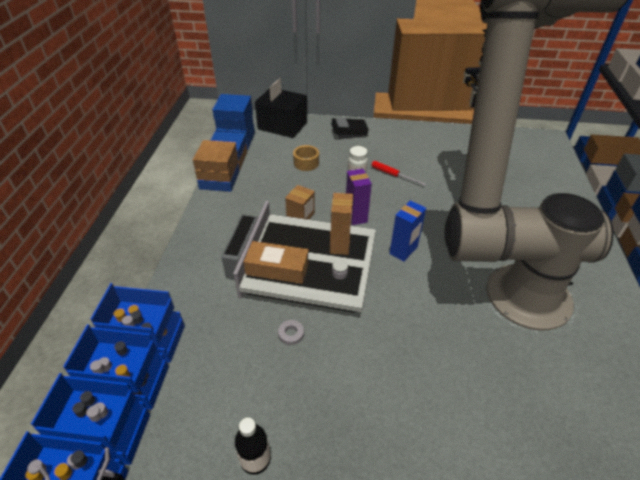

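View pics/top0.png

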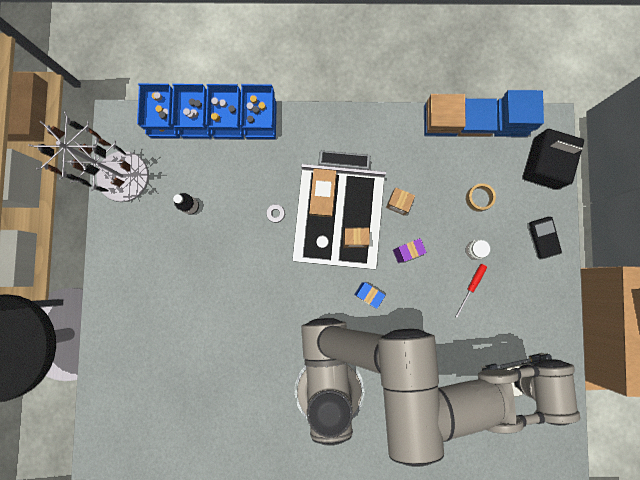

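The side view shows the carton standing at about (342,225). The look-alikes are purple (358,195), blue (407,230), the short carton (300,203) and the flat carton (276,262). In the top view the carton's top is at about (357,237), with purple at (409,250), blue at (370,295), short at (401,200) and flat at (322,192). The plain brown one standing on the right mat is the carton. I'll check it in enlarged crops.

```bash
python3 - <<'E'
import cv2
s=cv2.imread("pics/side0.png")[180:320,225:385]; t=cv2.imread("pics/top0.png")[145:275,285:425]
cv2.imwrite("pics/side_c.png",cv2.resize(s,None,fx=4,fy=4,interpolation=cv2.INTER_CUBIC))
cv2.imwrite("pics/top_c.png",cv2.resize(t,None,fx=4.5,fy=4.5,interpolation=cv2.INTER_CUBIC))
E
```

```text
(no output)
```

View pics/side_c.png

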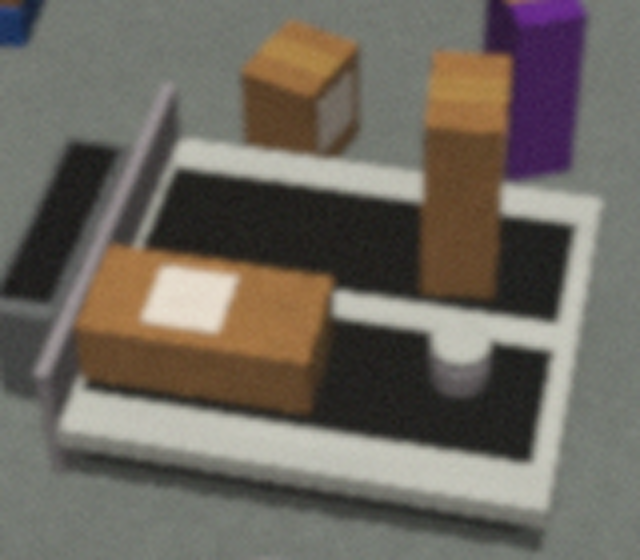

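View pics/top_c.png

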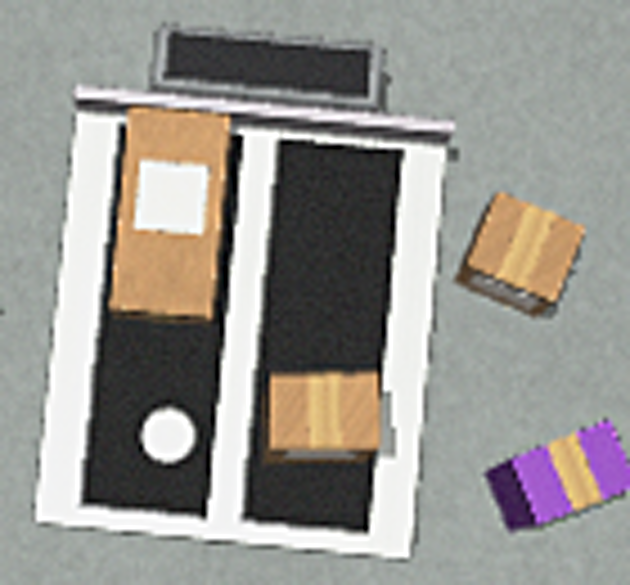

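The crops confirm it: the plain brown carton stands on the right mat (mat_a). In the top crop its top corners are at about (269,375), (378,371), (381,449), (270,452), and in the side crop at (427,127), (436,53), (512,57), (504,132). The tin and flat carton are on the left mat.

```bash
cat > h.py <<'E'
from plant import *
import numpy as np, cv2
def P(n):
    p=camera_params(n); R=cv2.Rodrigues(np.array(p["rvec"]))[0]; return np.array(p["mtx"]),R,np.array(p["tvec"]).ravel()
def plane(n,uv,z):
    K,R,t=P(n); C=-R.T@t; d=R.T@np.linalg.solve(K,[*uv,1]); return C+d*(z-C[2])/d[2]
def tri(a,b,n1="top",n2="side"):
    M=[]
    for n in(n1,n2):
        K,R,t=P(n); M.append(K@np.c_[R,t])
    X=cv2.triangulatePoints(M[0],M[1],np.array(a,float).reshape(2,1),np.array(b,float).reshape(2,1)); return (X[:3]/X[3]).ravel()
T=lambda u,v:(u/4.5+285-.39,v/4.5+145-.39)
S=lambda u,v:(u/4+225-.375,v/4+180-.375)
E
python3 - <<'E'
from h import *
np.set_printoptions(precision=1,suppress=True)
top=[(269,375),(378,371),(381,449),(270,452)]; sd=[(427,127),(436,53),(512,57),(504,132)]
A=[tri(T(*a),S(*b)) for a,b in zip(top,sd)]
print("top tri",np.array(A),np.mean(A,0))
B=np.array([plane("top",T(*a),200) for a in top]);print("top plane",B,B.mean(0))
B=np.array([plane("side",S(*a),200) for a in sd]);print("side plane",B,B.mean(0))
print("bottom +y far,near",plane("side",S(420,293),50),plane("side",S(495,298),50))
m=np.array([plane("top",T(*a),50) for a in [(277,142),(404,150),(368,531),(245,519)]]);print("mat_a",m,m.mean(0),'near mid',m[2:].mean(0),'far mid',m[:2].mean(0))
m=[tri(T(*a),S(*b)) for a,b in [((368,531),(573,228)),((245,519),(556,316)),((37,521),(545,512)),((411,557),(600,198))]];print("tri mat near r,l, platf near l, r",np.array(m))
print("foot top",plane("top",T(77,112),50),plane("top",T(447,145),50))
print("plate top edge",plane("top",T(77,97),100),plane("top",T(455,132),100))
f=np.array([plane("top",T(*a),100) for a in [(127,108),(231,115),(213,318),(109,312)]]);print("flat",f,f.mean(0))
print("tin",plane("top",T(168,435),85))
pp=np.array([plane("top",T(*a),150) for a in [(550,440)]]);print("purple~",pp)
E
```

```text
top tri [[ 522.9  -39.   200.2]
 [ 525.6 -112.9  198.8]
 [ 474.6 -115.2  198.2]
 [ 472.9  -40.2  199.9]] [499.  -76.8 199.3]
top plane [[ 523.3  -39.   200. ]
 [ 526.9 -112.8  200. ]
 [ 473.9 -115.   200. ]
 [ 471.   -40.1  200. ]] [498.8 -76.7 200. ]
side plane [[ 522.5  -39.2  200. ]
 [ 523.8 -111.1  200. ]
 [ 475.2 -113.1  200. ]
 [ 475.3  -40.4  200. ]] [499.2 -76.  200. ]
bottom +y far,near [523.7 -40.8  50. ] [473.4 -42.4  50. ]
mat_a [[ 715.4  -48.3   50. ]
 [ 710.3 -143.6   50. ]
 [ 424.2 -117.7   50. ]
 [ 431.9  -26.9   50. ]] [570.5 -84.1  50. ] near mid [428.1 -72.3  50. ] far mid [712.8 -95.9  50. ]
tri mat near r,l, platf near l, r [[ 424.3 -117.9   47.9]
 [ 431.9  -26.8   54.4]
 [ 429.6  127.2   45.3]
 [ 406.  -149.6   48.8]]
foot top [736.8 102.6  50. ] [ 714.4 -175.9   50. ]
plate top edge [736.9 100.  100. ] [ 713.7 -176.2  100. ]
flat [[729.1  63.3 100. ]
 [724.6 -12.8 100. ]
 [574.9  -1.3 100. ]
 [578.4  74.1 100. ]] [651.8  30.8 100. ]
tin [490.7  30.4  85. ]
purple~ [[ 485.3 -236.6  150. ]]
```

Measured: the carton's axis is at (499,-76.5) with its top at z≈200 and yaw ≈ +0.04. The scale's yaw is ≈ -0.08, and the plate is ≈ 222 mm ahead. Since the gripper body overhangs the fingers, I'll push with the TCP at about z 155. First I move in behind the carton.

{"op": "step_arm", "data": {
  "deltas": [31, 44, 0, -1.8, 30, 31, 44, 0, -1.8, 30, 31, 44, 0, -1.8, 30, 31, 44, 0, -1.8, 30, 31, 44, 0, -1.8, 30, 31, 44, 0, -1.8, 30, 31, 44, 0, -1.8, 30, 31, 44, 0, -1.8, 30, 31, 44, 0, -1.8, 30, 31, 44, 0, -1.6, 30]
}}

```text
time: 1.35
tool_pos: [430.3, -69.5, 226.6]
tcp_rot: [3.141, 0.0, -0.082]
contact_force: [-0.5, -1.3, -0.1]
grip_width: 30.1
finger_force: 0.0
```

{"op": "step_arm", "data": {
  "deltas": [0, -1, -15, 0, 30, 0, -1, -15, 0, 30, 0, 0, -15, 0, 30, 0, 0, -13, 0, 30, 0, 0, -12, 0, 30, 5, 0, 0, 0, 30, 5, 0, 0, 0, 30, 5, -1, 0, 0, 30, 4, 0, 0, 0, 30, 0, 0, 0, 0, 30]
}}

```text
time: 2.6
tool_pos: [448.9, -74.2, 156.8]
tcp_rot: [3.141, -0.0, -0.081]
contact_force: [-0.3, -0.4, -0.7]
grip_width: 30.1
finger_force: 0.0
```

```bash
python3 - <<'E'
from plant import *
import cv2,numpy as np
s=capture("side")[150:320,225:425]; t=capture("top")[145:315,285:425]
a=cv2.resize(s,None,fx=2.4,fy=2.4,interpolation=cv2.INTER_CUBIC);b=cv2.resize(t,None,fx=2.2,fy=2.4,interpolation=cv2.INTER_CUBIC)
cv2.imwrite("pics/pre.png",np.hstack([a,b])[:,:,::-1])
E
```

```text
(no output)
```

View pics/pre.png

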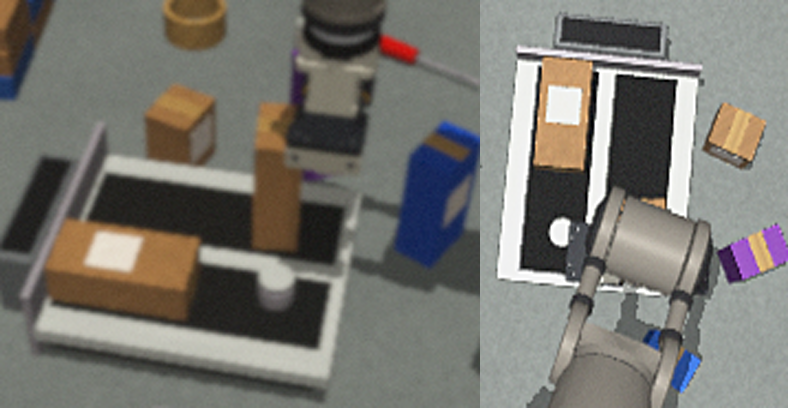

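The gripper sits behind the standing carton and is clear of it, with the carton at (275,180) in the left half. Everything else is where it was. Now I push gently.

{"op": "step_arm", "data": {
  "deltas": [4, 0, 0, 0, 30, 4, -1, 0, 0, 30, 4, 0, 0, 0, 30, 4, 0, 0, 0, 30, 4, -1, 0, 0, 30, 4, 0, 0, 0, 30, 4, 0, 0, 0, 30, 4, -1, 0, 0, 30, 4, 0, 0, 0, 30, 4, 0, 0, 0, 30]
}}

```text
time: 3.95
tool_pos: [488.9, -77.3, 156.7]
tcp_rot: [3.141, -0.0, -0.081]
contact_force: [-0.6, 0.9, 1.6]
grip_width: 29.9
finger_force: 0.1
```

{"op": "step_arm", "data": {
  "deltas": [4, 0, 0, 0, 30, 4, -1, 0, 0, 30, 4, 0, 0, 0, 30, 4, 0, 0, 0, 30, 4, -1, 0, 0, 30, 4, 0, 0, 0, 30, 0, 0, 0, 0, 30, 0, 0, 0, 0, 30, 0, 0, 0, 0, 30, 0, 0, 0, 0, 30]
}}

```text
time: 5.2
tool_pos: [512.5, -79.2, 156.8]
tcp_rot: [3.141, 0.0, -0.081]
contact_force: [-0.3, 0.8, -0.3]
grip_width: 29.8
finger_force: 0.0
```

```bash
python3 - <<'E'
from plant import *
import cv2,numpy as np
s=capture("side")[150:320,225:425]; t=capture("top")[145:315,285:425]
a=cv2.resize(s,None,fx=2.4,fy=2.4,interpolation=cv2.INTER_CUBIC);b=cv2.resize(t,None,fx=2.2,fy=2.4,interpolation=cv2.INTER_CUBIC)
cv2.imwrite("pics/push.png",np.hstack([a,b])[:,:,::-1])
E
```

```text
(no output)
```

View pics/push.png

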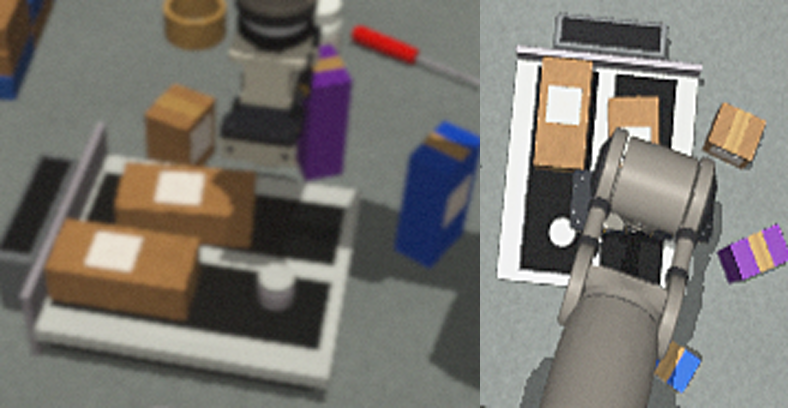

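The carton has fallen flat, lying at about (185,205) in the left half, yawed slightly towards its mate and short of the plate. I retreat and go down behind it, then measure.

{"op": "step_arm", "data": {
  "deltas": [-10, 1, 0, 0, 30, -12, 1, 0, 0, 30, -12, 1, 0, 0, 30, -12, 1, 0, 0, 30, 0, 0, -17, 0, 30, 0, 0, -17, 0, 30, 0, 0, -17, 0, 30, 0, 0, -17, 0, 30, 0, 0, -17, 0, 30, 0, 0, 0, 0, 30]
}}

```text
time: 6.55
tool_pos: [465.4, -75.0, 71.0]
tcp_rot: [-3.141, 0.002, -0.081]
contact_force: [-0.1, -1.1, -0.0]
grip_width: 29.9
finger_force: 0.0
```

```bash
python3 - <<'E'
from plant import *
import cv2,numpy as np
s=capture("side")[200:280,255:355]; t=capture("top")[155:275,325:385]
cv2.imwrite("pics/m1.png",np.hstack([cv2.resize(s,(500,400),interpolation=cv2.INTER_CUBIC),cv2.resize(t,(300,600),interpolation=cv2.INTER_CUBIC)[:400]])[:,:,::-1])
E
```

```text
(no output)
```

View pics/m1.png

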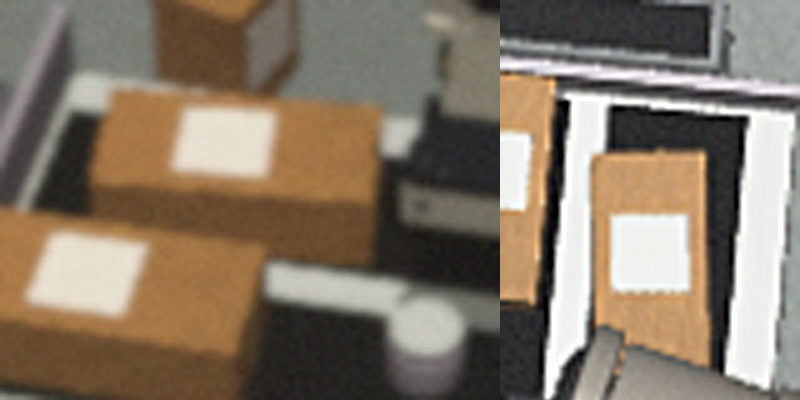

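The carton lies with its top corners at side-crop pixels (93,172), (108,88), (382,105), (376,190) and its far top edge at top-crop (592,154) to (707,150). The far left part overhangs the mat.

```bash
cat >> h.py <<'E'
yaw=-0.082; ex=np.array([np.cos(yaw),np.sin(yaw)]); ey=np.array([-ex[1],ex[0]])
stop=np.array([725.6,-36.6])
c0=np.array([570.5,-84.1])
def sc(p): # along-x distance relative to plate, lateral to mat_a centreline
    p=np.asarray(p)[...,:2]; return np.c_[(p-stop)@ex,(p-c0)@ey]
E
python3 - <<'E'
from h import *
np.set_printoptions(precision=1,suppress=True)
S=lambda u,v:(u/5+255-.4,v/5+200-.4); T=lambda u,v:(u/5+325-.4,v/5+155-.4)
s=np.array([plane("side",S(*a),100) for a in [(93,172),(108,88),(382,105),(376,190)]]); t=np.array([plane("top",T(*a),100) for a in [(92,154),(207,150),(211,362)]])
print(s,sc(s)); print(t,sc(t)); print(tri(T(92,154),S(93,172)),tri(T(207,150),S(108,88)))
E
```

```text
[[ 674.9  -43.6  100. ]
 [ 679.  -109.6  100. ]
 [ 528.5 -114.4  100. ]
 [ 525.1  -48.5  100. ]] [[ -50.    48.9]
 [ -40.5  -16.6]
 [-190.1  -33.6]
 [-198.8   31.8]]
[[ 674.   -36.4  100. ]
 [ 677.5 -111.7  100. ]
 [ 537.8 -114.9  100. ]] [[ -51.4   56. ]
 [ -41.8  -18.8]
 [-180.7  -33.3]]
[672.8 -36.2 107.3] [ 678.7 -111.8   97.8]
```

The carton is as planned: about 42–51 mm short, yaw off by 0.12, centre about 10 mm left of the mat's centre line. I will nudge its left side with two fingers, squaring and centring it. The free gap to its mate is about 33 mm and the fingers are 19 mm wide. First I go up, turn 90° and hover.

{"op": "step_arm", "data": {
  "deltas": [0, 0, 50, 0, 30, 0, 0, 50, 10, 76, 15, 8, 0, 10, 76, 15, 8, 0, 10, 76, 15, 8, 0, 10, 76, 15, 8, 0, 10, 76, 15, 8, 0, 10, 76, 15, 8, 0, 10, 76, 15, 8, 0, 10, 76, 11, 1, 0, 10, 76]
}}

```text
time: 7.9
tool_pos: [583.3, -17.7, 172.8]
tcp_rot: [3.14, 0.0, 1.496]
contact_force: [0.2, -0.3, 0.5]
grip_width: 76.3
finger_force: 0.0
```

```bash
python3 - <<'E'
from plant import *
import cv2
im=capture("wrist"); cv2.imwrite("pics/w1.png",im[:,:,::-1]); o=get_obs(); print(o["tool_pos"],o["tcp_rot"],o["joint_positions"],o["grip_width"])
E
```

```text
[584.28860741 -17.91353674 172.77439351] [3.13888277e+00 1.11120600e-04 1.50302952e+00] [-1.61798899e-01  4.94059163e-01  1.43812301e+00  1.53899517e-04
  1.20670214e+00 -9.40868552e-02] 75.99764011641395
```

View pics/w1.png

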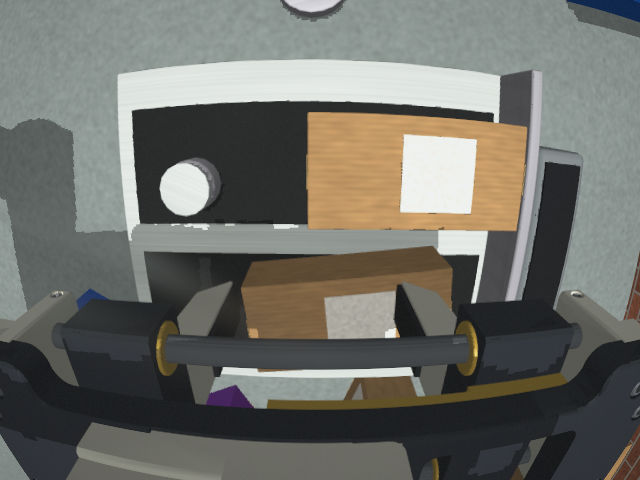

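In the wrist view the gap lies between the flat carton's edge, row ≈ 230 (cols 308–520), and our carton's left side. Its lower edge runs ≈ (244,264) to (435,247) and its top edge ≈ (247,290) to (452,267). I check these metrically.

```bash
cat >> h.py <<'E'
def wpt(uv,z,p=None):
    p=p or camera_params("wrist"); K=np.array(p["mtx"]); R=cv2.Rodrigues(np.array(p["rvec"]))[0]; t=np.array(p["tvec"]).ravel()
    d=np.array([(uv[0]-K[0,2])/K[0,0],(uv[1]-K[1,2])/K[1,1]]); r=np.hypot(*d)
    ray=R.T@np.r_[d/r*np.sin(r),np.cos(r)]; C=-R.T@t; return C+ray*(z-C[2])/ray[2]
E
python3 - <<'E'
from h import *
np.set_printoptions(precision=1,suppress=True)
for n,uv,z in [("flat near",(308,229),100),("flat far",(520,231),100),("ctn bot near",(244,264),50),("bot far",(435,247),50),("ctn top near",(247,290),100),("top far",(452,267),100),("tin",(188,190),85),("mat a left edge",(145,252),50),("mat b R edge",(140,223),50)]:
    q=wpt(uv,z); print(n,q,sc(q))
o=get_obs(); print("tcp",sc(o["tool_pos"]))
E
```

```text
flat near [579.   -2.3 100. ] [[-149.    82.3]]
flat far [731.7 -13.7 100. ] [[ 4.2 83.3]]
ctn bot near [521.9 -43.1  50. ] [[-202.5   36.9]]
bot far [680.9 -39.5  50. ] [[-44.3  53.5]]
ctn top near [533.1 -43.4 100. ] [[-191.3   37.5]]
top far [678.  -36.9 100. ] [[-47.4  55.9]]
tin [496.6  27.8  85. ] [[-233.5  105.5]]
mat a left edge [433.9 -27.2  50. ] [[-291.5   45.6]]
mat b R edge [434.8  -1.   50. ] [[-292.8   71.7]]
tcp [[-142.4   67.1]]
```

Consistent: carton's left side at about +50 lateral at the far finger, flat carton at +83, tool at +67. I descend straight down into the gap.

{"op": "step_arm", "data": {
  "deltas": [0, 0, -16, -0.5, 76, 0, 0, -16, 0, 76, 0, 0, -16, 0, 76, 0, 0, -16, 0, 76, 0, 0, -16, 0, 76, 0, 0, -16, 0, 76, 0, -2, 0, 0, 76, 0, -2, 0, 0, 76, 0, -2, 0, 0, 76, 0, 0, 0, 0, 76]
}}

```text
time: 9.2
tool_pos: [583.0, -24.4, 76.3]
tcp_rot: [3.14, 0.0, 1.481]
contact_force: [0.2, -0.0, -0.2]
grip_width: 76.1
finger_force: 0.0
```

{"op": "step_arm", "data": {
  "deltas": [0, -1.5, 0, 0, 76, 0, -1.5, 0, 0, 76, 0, -1.5, 0, 0, 76, 0, -1.5, 0, 0, 76, 0, -1.5, 0, 0, 76, 0, -1.5, 0, 0, 76, -1, -1.5, 0, 0, 76, 0, -1.5, 0, 0, 76, 0, -1.5, 0, 0, 76, 0, 0, 0, 0, 76]
}}

```text
time: 10.45
tool_pos: [581.4, -38.0, 75.6]
tcp_rot: [-3.141, 0.0, 1.481]
contact_force: [0.6, -0.3, 0.5]
grip_width: 76.3
finger_force: 0.1
```

```bash
python3 - <<'E'
from h import *
o=get_obs(); print("tcp",o["tool_pos"],sc(o["tool_pos"]),o["contact_force"])
t=capture("top")[155:275,305:385]; s=capture("side")[195:285,255:355]
cv2.imwrite("pics/m2.png",np.hstack([cv2.resize(s,(500,450),interpolation=cv2.INTER_CUBIC),cv2.resize(t,(300,450),interpolation=cv2.INTER_CUBIC)])[:,:,::-1])
E
```

```text
tcp [581.44904596 -37.96506763  75.61697303] [[-143.55477989   46.87672956]] [ 0.6086182  -0.29594468  0.49616974]
```

View pics/m2.png

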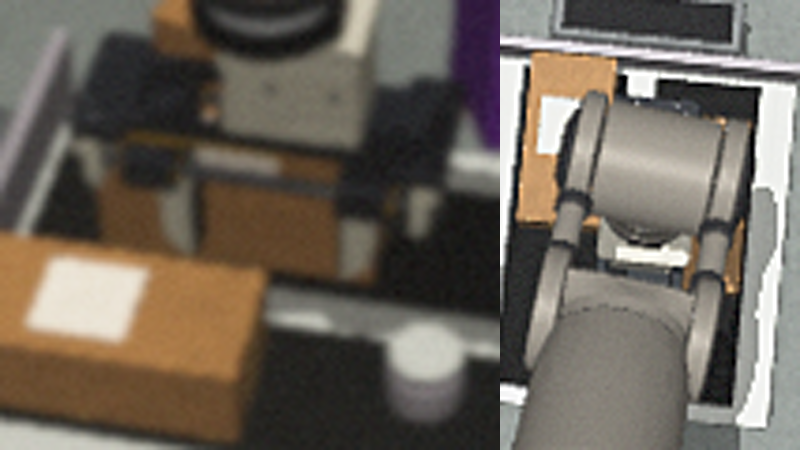

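The carton now appears square to the mat, with both fingers along its left side; the mate and tin are unmoved. I back off, rise and return behind it.

{"op": "step_arm", "data": {
  "deltas": [0, 5, 0, 0, 76, 0, 0, 50, 0, 76, 0, 0, 50, 0, 76, -16, -6, 0, -10, 30, -16, -6, 0, -10, 30, -16, -6, 0, -10, 30, -16, -6, 0, -10, 30, -16, -7, 0, -10, 30, -12, -7, 0, -10, 30, -8, -6, 0, -10, 30]
}}

```text
time: 11.8
tool_pos: [481.0, -76.6, 175.9]
tcp_rot: [3.141, 0.0, 0.254]
contact_force: [0.3, 0.2, 0.8]
grip_width: 30.1
finger_force: 0.0
```

{"op": "step_arm", "data": {
  "deltas": [0, 0, 0, -10, 30, 0, 0, 0, -9.6, 30, 0, 0, -21, 0, 30, 0, 0, -21, 0, 30, 0, 0, -21, 0, 30, 0, 0, -21, 0, 30, 0, 0, -18, 0, 30, 0, 0, 0, 0, 30, 0, 0, 0, 0, 30, 0, 0, 0, 0, 30]
}}

```text
time: 13.05
tool_pos: [482.2, -76.8, 74.6]
tcp_rot: [3.141, -0.002, -0.083]
contact_force: [-0.6, -0.8, 0.2]
grip_width: 30.3
finger_force: 0.0
```

```bash
python3 - <<'E'
from h import *
o=get_obs(); print("tcp",o["tool_pos"],o["tcp_rot"],sc(o["tool_pos"]),o["contact_force"])
E
```

```text
tcp [482.16811568 -76.83285904  74.60305544] [ 3.14112954e+00 -1.61231948e-03 -8.25994090e-02] [[-2.39318526e+02  7.62250099e-03]] [-0.62026623 -0.7646938   0.16322801]
```

{"op": "step_arm", "data": {
  "deltas": [6, -0.5, 0, 0, 30, 6, -0.5, 0, 0, 30, 6, -0.5, 0, 0, 30, 6, -0.5, 0, 0, 30, 5, -0.4, 0, 0, 30, 5, -0.4, 0, 0, 30, 5, -0.4, 0, 0, 30, 5, -0.4, 0, 0, 30, 5, -0.4, 0, 0, 30, 5, -0.4, 0, 0, 30]
}}

```text
time: 14.3
tool_pos: [535.9, -81.1, 73.7]
tcp_rot: [3.142, 0.0, -0.083]
contact_force: [-0.1, 0.3, -0.5]
grip_width: 30.0
finger_force: 0.5
```

{"op": "step_arm", "data": {
  "deltas": [2, -0.2, 0, 0, 30, 2, -0.2, 0, 0, 30, 2, -0.2, 0, 0, 30, 2, -0.1, 0, 0, 30, 2, -0.2, 0, 0, 30, 2, -0.1, 0, 0, 30, 2, -0.2, 0, 0, 30, 2, -0.1, 0, 0, 30, 1, -0.1, 0, 0, 30, 1, -0.1, 0, 0, 30]
}}

```text
time: 15.55
tool_pos: [553.6, -82.6, 73.7]
tcp_rot: [3.141, 0.0, -0.083]
contact_force: [-1.5, 0.0, -0.6]
grip_width: 29.9
finger_force: 0.6
```

```bash
python3 - <<'E'
from h import *
o=get_obs(); print("tcp",o["tool_pos"],sc(o["tool_pos"]),o["contact_force"])
E
```

```text
tcp [553.6201125  -82.61557798  73.73315815] [[-1.67632965e+02  9.68340601e-02]] [-1.45854939  0.04440823 -0.59250753]
```

{"op": "step_arm", "data": {
  "deltas": [1, -0.1, 0, 0, 30, 1, -0.1, 0, 0, 30, 1, -0.1, 0, 0, 30, 1, 0, 0, 0, 30, 1, -0.1, 0, 0, 30, 1, -0.1, 0, 0, 30, 0.5, 0, 0, 0, 30, 0, 0, 0, 0, 30, 0, 0, 0, 0, 30, 0, 0, 0, 0, 30]
}}

```text
time: 16.8
tool_pos: [560.2, -83.2, 73.8]
tcp_rot: [3.141, -0.0, -0.083]
contact_force: [-1.3, 0.1, 0.3]
grip_width: 30.1
finger_force: 0.2
```

{"op": "step_arm", "data": {
  "deltas": [0.5, 0, 0, 0, 30, 0.5, 0, 0, 0, 30, 0.5, 0, 0, 0, 30, 0, 0, 0, 0, 30, 0, 0, 0, 0, 30, 0, 0, 0, 0, 30, 0, 0, 0, 0, 30, 0, 0, 0, 0, 30, 0, 0, 0, 0, 30, 0, 0, 0, 0, 30]
}}

```text
time: 18.05
tool_pos: [561.7, -83.1, 73.7]
tcp_rot: [3.141, -0.0, -0.083]
contact_force: [-0.4, -0.2, 1.4]
grip_width: 29.9
finger_force: 0.5
```

{"op": "step_arm", "data": {
  "deltas": [0, 0, 0, 0, 30, 0, 0, 0, 0, 30, 0, 0, 0, 0, 30, 0, 0, 0, 0, 30, 0, 0, 0, 0, 30, 0, 0, 0, 0, 30, 0.5, 0, 0, 0, 30, 0.5, 0, 0, 0, 30, 0.5, -0.1, 0, 0, 30, 0.5, 0, 0, 0, 30]
}}

```text
time: 19.3
tool_pos: [562.0, -83.1, 73.7]
tcp_rot: [-3.142, 0.004, -0.082]
contact_force: [-8.8, -0.3, 5.7]
grip_width: 30.3
finger_force: 4.5
```

The force is rising while the motion stops, so it is probably touching the plate. One more small push will tell.

{"op": "step_arm", "data": {
  "deltas": [0, 0, 0, 0, 30, 0, 0, 0, 0, 30, 0, 0, 0, 0, 30, 0.5, 0, 0, 0, 30, 0.5, 0, 0, 0, 30, 0.5, 0, 0, 0, 30, 0, 0, 0, 0, 30, 0, 0, 0, 0, 30, 0, 0, 0, 0, 30, 0, 0, 0, 0, 30]
}}

```text
time: 20.55
tool_pos: [562.0, -83.0, 73.7]
tcp_rot: [-3.142, 0.007, -0.082]
contact_force: [-12.9, -0.4, 9.9]
grip_width: 29.9
finger_force: 6.8
```

It is blocked at the expected place: the fingers sit 159 mm from the plate, against 150+9.5 expected. I back off gently, rise and clear the view.

{"op": "step_arm", "data": {
  "deltas": [-2, 0, 0, 0, 30, -4, 0, 0, 0, 30, -10, 1, 0, 0, 30, -15, 1, 0, 0, 30, -10, 1, 0, 0, 30, -5, 0, 50, 0, 30, 0, 0, 50, 0, 30, 0, 0, 50, 0, 30, -30, -40, 0, 0, 30, -30, -45, 0, 0, 30]
}}

```text
time: 21.8
tool_pos: [458.6, -165.6, 224.5]
tcp_rot: [3.141, -0.002, -0.08]
contact_force: [-0.4, -0.2, 0.5]
grip_width: 29.5
finger_force: 0.0
```

{"op": "step_arm", "data": {
  "deltas": [-30, -45, 0, 0, 30, -30, -45, 0, 0, 30, -30, -45, 0, 0, 30, -30, -45, 0, 0, 30, -30, -45, 0, 0, 30, 0, 0, 0, 0, 30, 0, 0, 0, 0, 30, 0, 0, 0, 0, 30, 0, 0, 0, 0, 30, 0, 0, 0, 0, 30]
}}

```text
time: 23.05
tool_pos: [309.6, -389.7, 223.8]
tcp_rot: [3.141, -0.0, -0.081]
contact_force: [-0.1, -0.1, -0.1]
grip_width: 29.9
finger_force: 0.0
```

```bash
python3 - <<'E'
from plant import *
import cv2,numpy as np
s=capture("side")[185:315,235:375]; t=capture("top")[150:280,300:410]
cv2.imwrite("pics/fin.png",np.hstack([cv2.resize(s,(440,409),interpolation=cv2.INTER_CUBIC),cv2.resize(t,(346,409),interpolation=cv2.INTER_CUBIC)])[:,:,::-1])
print(get_obs()["tool_pos"])
E
```

```text
[ 309.37866379 -389.93493703  223.79204169]
```

View pics/fin.png

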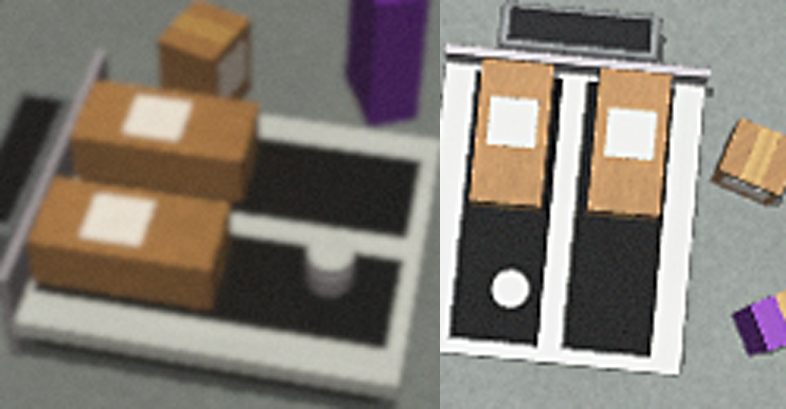

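Both cartons lie side by side, square against the plate; ours spans (601,70) to (660,215) in the right half. The tin, mate, short carton and purple carton are unmoved. Handing in.

```bash
python3 -c "
from plant import *
print(close_job())"
```

```text
the job is handed in; nothing more can be done
None
```

The carton was pushed over, squared on its mat and pushed up against the stop plate beside its mate. In the final picture the mate, the tin and the other things in view on and beside the scale were where they had been, and the job is handed in at about 23 s.

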